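# Open the jar holder to the green clip

## Robot

A 6-joint arm with a two-finger parallel gripper is mounted at the origin on the work surface. World frame = base frame: x ahead of the robot, y to its left, z up, the work surface at z = 0. Lengths are in m, angles in rad, forces in N, time in s.
With the tool pointing down it reaches from about 0.225 to 0.875 m from the base axis. Payload 3.4 kg.
Tool frame: the origin (TCP) lies at the very end of the fingers, on their centre line; the grasp point (between the pads) lies 19 mm behind it (grip_depth is the distance from the TCP to the grasp point, in m); x points along the fingers, z is the direction in which the jaws open and shut, and the axes are right-handed (so a half turn about x gives the same grasp; the last joint's range is limited). The gripper opens to 85 mm and grips with 20 to 120 N. Pads are 22 mm wide; open, the fingers measure 114 mm over their backs; the gripper's body (76 mm by 85 mm) begins 54 mm behind the grasp point. The pads swing forward as they close: fully open they stand 13 mm farther back than shut.
Start: joints at [1.058, 0.276, 1.505, -0, 1.361, -0.121], TCP at [0.22, 0.531, 0.231] pointing down, gripper open.
Joint ranges: [-2.89, 2.89], [-0.75, 2.08], [0.22, 2.7], [-1.18, 4.32], [0.11, 2.71], [-2.7, 2.7]. Speed limits (rad/s): [2.57, 2.57, 3.14, 3.14, 3.14, 3.14].

## Interface

Orientations are given as a unit quaternion [w, x, y, z].
In Python, from rig import get_state, get_image, sign_off, grip_depth gives the robot as it stands. The module is installed in compiled form; this text tells all that it offers.
- The arm moves only by the tool arm_command, never from a script. Its argument "series" is a list of rows, each an object with "dp": the shift along the tool's x, y, z scaled (see below), a list of three; "angular": the turn, a rotation vector about the tool's x, y, z scaled (see below), a list of three; "gripper": the finger opening in mm, from 0 to 85.4. A call has exactly 8 rows; each row shifts and turns the pose as measured when the row begins, along the tool's axes as they then stand; what a row does not reach is not made up. The controller multiplies each number of a shift by 0.12 m and each number of a turn by 90 degrees. A row lasts 1/8 s, in which the tool goes at most 62.5 mm and 10.7 degrees, less where a joint would pass 70% of its speed; a pose out of reach is approached as far as the arm can. A call with a number of a shift or a turn outside -1 to 1 is refused whole. A call with a gripper value outside its range is refused whole. The fingers move at their own pace and stop on an object; "grip_force" is the grip in N (left out, the last holds). Time passes only in rows, so rows that do not move let the fingers close, or fill a call up. It gives the time, the measured TCP pose, the force and the opening at its end, in the units of the state.
- get_state(): the state, without advancing time (a new reading comes with each control period).
- get_image(name): name is "scene" or "top" or "wrist"; returns a dict with "image" (400x640x3 uint8, blue, green, red), "depth" (400x640 float32, m along the optical axis (not along the pixel's ray), 0 where there is no reading), "mtx" (3x3 intrinsics, pixels), "view" (4x4, takes a point from world to camera coordinates); the wrist camera has in their place "mount" (4x4, takes a point from camera to tool coordinates, whose origin is the TCP and whose axes are the tool frame's). Camera axes: x right, y up, looking along -z (the intrinsics and any distortion apply to the point x, -y, -z); pixel columns grow to the right and rows downward; lengths in m; the calibration is good to about 2 mm. A picture is of the moment at which its call begins: read the wrist's pose just before it.
- sign_off(): hands the job in, once; it reports no verdict.
The state is a dict: "clock": time; "qpos": joint angles; "qd": joint speeds; "effort": joint torques, N m; "position": TCP position; "ee_rot": TCP orientation; "contact_force": force on the tool from outside, world axes, zero at the start; "moment": the same for the moment, N m; "width": finger opening in m.
Only numpy, scipy, OpenCV 4.12 (cv2) and the standard library are available. Lean on these libraries where they do the work, as an engineer would, in place of code of your own. Each camera call takes 0.05 s, during which the arm holds its last target. There are 200 camera calls.

## Task

Open up the kitchen jar holder for a bigger jar: with a fingertip press the red release pad of its sliding white jaw and, keeping it pressed, push the jaw back along its toothed bar, away from the jar, until the jaw's red pointer is level with the green clip on the scale; then let go. Do not force the jaw, do not pick anything up, and leave the jar in the holder and the things around it standing where they are.

Things in the scene. Friction and masses are not known exactly. Their poses are not given: they have to be found in the camera images.
- holder: Jar holder, fixed to the counter: pale wooden base 390 x 120 x 12 mm, dark toothed steel bar (20 mm wide, tooth tops 30 mm high) along its middle. Origin: on the counter, on the centre line; x runs along the bar in the opening direction, away from the jar; y across, z up. Base from x = -200 to 190 mm. Fixed white jaw 62 mm high at x = -200 to -188, end post 40 mm high at x = 168 to 182.
- jaw (a joint): Slide of the white sliding jaw along the holder's x axis, in m: 0 nearest the jar, 0.135 fully open; drags with about 3 N. A spring pawl in the bar's teeth (9 mm apart) stops it from opening (+) unless the release is pressed; toward the jar (-) it clicks along freely.
- push_face (a point): Middle of the upright face to push on, 63 mm above the counter: the face, toward the jar, of the sliding jaw's white block (44 mm wide, top 74 mm above the counter, 66 mm long from here to +x). The red pad lies at its foot. The jaw's front plate (10 mm thick, 80 mm wide, top 62 mm above the counter) stands 52 mm before this face, the gap between is open from above. Axes as the holder's.
- release (a joint): Hinge of the red release pad, in rad: 0 at rest (0.1 if its pawl sits on a tooth), 0.18 pressed to its stop; the pawl is clear of the teeth above about 0.11. Springs back when let go. The hinge lies 30 mm behind the push face, so a fingertip pressing beside that face sinks the pad there by about 5 mm to its stop, with about 4 N.
- release_pad (a point): Point on top of the red release pad, on the bar's centre line, 13 mm before the push face, 50 mm above the counter when released. The pad is 37 mm along the bar and 40 mm across, from 1 to 38 mm before the push face. Axes as the holder's when released; tilts as pressed.
- jaw_pointer (a point): Tip of the red pointer, a 3 mm thin fin on the sliding jaw's -y side, 17 mm above the counter. Axes as the holder's.
- clip: Green clip on the scale edge (-y side) of the base, fixed, 20 mm wide along the bar, 18 mm across it, top 24 mm above the counter. Origin: middle of its width, at the height of the base's top; axes as the holder's. The pointer tip passes beside it; level means that the tip stands within the clip's 20 mm width.
- jar: Amber jar with a white lid standing upright on the base between the jaws, 72 mm across and 85 mm high (top about 97 mm above the counter), 0.4 kg. Origin: centre of its underside.
- mill: Dark wooden pepper mill, upright, 56 mm across, 128 mm high. Origin: centre of its underside.
- spice: Green glass spice jar with a red lid, upright, 48 mm across, 100 mm high. Origin: centre of its underside.
- mug: White mug, upright, 76 mm across with its handle on its own +y side, 85 mm high. Origin: centre of its underside.
There are look-alikes about, which are no part of the job. What is shaped like the clip but brown is not meant.

How it is judged:
On the way, in this order (a step that is already met when the one before it is completed fails the run):
1. the release pad is pressed until the pawl is clear (value of joint release above 0.11 rad and contact force between the fingers and holder above 0.5 N), for 0.1 s.
2. with the release still pressed, the jaw is being pushed back (value of joint jaw above 0.045 m and value of joint release above 0.09 rad and contact force between the fingers and holder above 0.5 N), for 0.05 s.
3. the pointer is level with the clip (x of jaw_pointer in the frame of clip between -0.01 and 0.01 m), for 0.2 s.
At the end, for the whole second after the job is handed in: The tip of the jaw's pointer is within 10 mm of the middle of the clip along the bar (within its width), the jaw is at rest, the jar stands upright within 12 mm of where it stood, and the mill, spice jar and mug stand upright within 20 mm of where they stood (all of step 3 and velocity of joint jaw between -0.01 and 0.01 m/s and distance of each of mill, spice, mug from where it was at the start of the episode below 0.02 m and distance of jar from where it was at the start of the episode below 0.012 m and angle between each of mill, spice, mug, jar's own z axis and vertical below 0.2 rad); the robot touches nothing.
It fails at once if the jar in the holder is shifted by more than 12 mm, tipped or lifted (distance of jar from where it was at the start of the episode above 0.012 m or angle between jar's own z axis and vertical above 0.25 rad or height (world z) of jar above 0.02 m).
It fails at once if the mill, spice jar or mug is shifted by more than 20 mm, tipped or lifted (distance of any of mill, spice, mug from where it was at the start of the episode above 0.02 m or angle between any of mill, spice, mug's own z axis and vertical above 0.25 rad or height (world z) of any of mill, spice, mug above 0.008 m).
It fails at once if the holder or its jaw is forced with more than 60 N (contact force between the fingers and holder above 60 N).
It also fails if it takes over 38 s, if anything falls off the work surface, if the arm or the gripper's body presses on something with over 40 N, if the wrist force passes 120 N, or if a joint passes its speed limit or range.

## Working session

There is one attempt and no reset: what is moved stays moved. The work goes in short steps, Python scripts to look and compute and a tool call to move; the robot and the scene stay as the last step left them, time stands still between calls to the robot, and variables do not carry over. Pictures are saved under pics/ and viewed, about 8 in all and at most 12, crops included, and the job is handed in when it is done.

Besides the shell and the picture viewer there is one more tool, called after "Call:" by a JSON object that holds its "op" and its "data". arm_command: Moves the arm, as the interface text tells. Its arguments: {"type":"object","properties":{"series":{"type":"array","items":{"type":"object","properties":{"dp":{"type":"array","items":{"type":"number"}},"angular":{"type":"array","items":{"type":"number"}},"gripper":{"type":"number"}}}},"grip_force":{"type":"number"}},"required":["series"]}

```bash
mkdir -p pics && cat > h.py <<'E'
import numpy as np, cv2
from rig import get_state, get_image
def world(d, mask=None):
    """per-pixel world points (400x640x3) from depth, fixed cameras"""
    K=d["mtx"]; u,v=np.meshgrid(np.arange(640),np.arange(400)); z=d["depth"]
    p=np.stack([(u-K[0,2])/K[0,0]*z,-(v-K[1,2])/K[1,1]*z,-z,np.ones_like(z)],-1)
    return (p@np.linalg.inv(d["view"]).T)[...,:3]
E
python3 - <<'E'
from h import *
s=get_state(); print({k:np.round(v,3) for k,v in s.items()})
for n in("scene","top"):
    d=get_image(n); cv2.imwrite(f"pics/{n}0.png",d["image"]); np.savez(f"{n}0.npz",**{k:v for k,v in d.items()})
    print(n,list(d),np.round(d["mtx"],1).tolist(),np.round(np.linalg.inv(d["view"]),3).tolist())
E
```

```text
{'clock': np.float64(0.0), 'qpos': array([ 1.058,  0.277,  1.506, -0.   ,  1.361, -0.121]), 'qd': array([ 0.   ,  0.001,  0.001, -0.001,  0.   , -0.001]), 'effort': array([ 0.0000e+00, -4.1677e+01, -2.4581e+01, -0.0000e+00,  1.1000e-02,
       -0.0000e+00]), 'position': array([0.219, 0.531, 0.23 ]), 'ee_rot': array([ 0.587, -0.393,  0.588,  0.393]), 'contact_force': array([-0.343, -0.242,  0.07 ]), 'moment': array([0.029, 0.018, 0.036]), 'width': np.float64(0.085)}
scene ['image', 'depth', 'mtx', 'view'] [[469.8, 0.0, 316.7], [0.0, 469.8, 201.3], [0.0, 0.0, 1.0]] [[-0.137, -0.553, 0.822, 1.164], [0.991, -0.067, 0.12, 0.078], [-0.011, 0.83, 0.557, 0.46], [0.0, 0.0, 0.0, 1.0]]
top ['image', 'depth', 'mtx', 'view'] [[414.6, 0.0, 321.0], [0.0, 414.6, 200.5], [0.0, 0.0, 1.0]] [[-0.022, 0.994, -0.108, 0.508], [-0.999, -0.018, 0.034, 0.009], [0.031, 0.108, 0.994, 0.798], [0.0, 0.0, 0.0, 1.0]]
```

View pics/scene0.png

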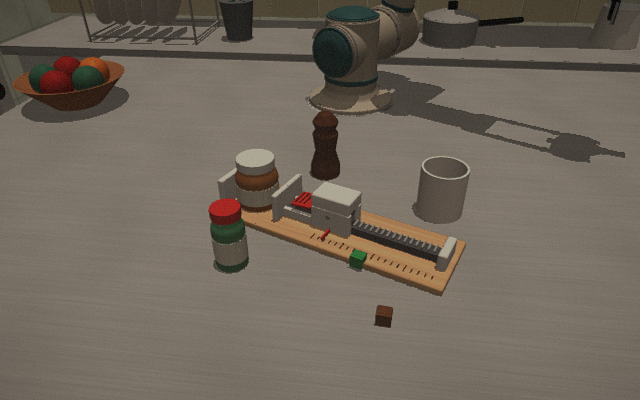

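View pics/top0.png

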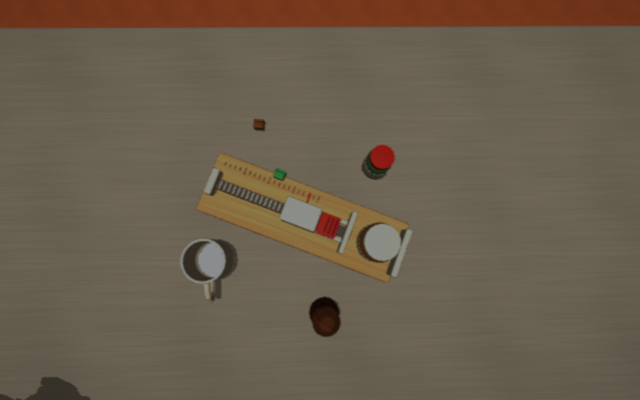

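The scene view shows the holder with jar (257,180), red pad (302,203), white block (336,208), pointer (325,234), green clip (358,258), mill (325,145), spice (230,235) and mug (442,190). In the top view the pad is at (328,226), the block at (301,214), the clip at (280,174) and the pointer at about (309,197).
Look-alikes: the brown cube at scene (384,316) / top (259,124) is not the clip. The red spice lid at top (382,157) and the thin red pointer at (309,197) are not the pad. I choose the green cube on the scale edge and the red ribbed pad at the block's foot.

```bash
cat >> h.py <<'E'
def cast(d,uv,h):
    """pixels -> world points on plane z=h"""
    uv=np.atleast_2d(uv).astype(float); K=d["mtx"]; T=np.linalg.inv(d["view"])
    r=np.stack([(uv[:,0]-K[0,2])/K[0,0],-(uv[:,1]-K[1,2])/K[1,1],-np.ones(len(uv))],-1)@T[:3,:3].T
    return T[:3,3]+r*((h-T[2,3])/r[:,2])[:,None]
def blobs(m,amin=8):
    n,l,st,c=cv2.connectedComponentsWithStats(m.astype(np.uint8)); return [(c[i],st[i,4],l==i) for i in range(1,n) if st[i,4]>=amin]
E
cat > m.py <<'E'
from h import *
R={}
for n in("top","scene"):
    d=dict(np.load(n+"0.npz")); im=d["image"]; hsv=cv2.cvtColor(im,cv2.COLOR_BGR2HSV); H,S,V=[hsv[...,i].astype(int) for i in range(3)]; W=world(d)
    for nm,m in dict(red=((H<5)|(H>174))&(S>190)&(V>80),green=(abs(H-65)<15)&(S>120)&(V>40),wood=(abs(H-14)<6)&(S>90)&(V>110)).items():
        m[:40]=0
        for c,a,mm in blobs(m,8):
            print(n,nm,c.round(1),a,"depth xyz",np.median(W[mm],0).round(4))
            if n=="top" and nm=="wood" and a>1500:
                pass
    if n=="top":
        m=((abs(H-14)<6)&(S>90)&(V>110)); m[:40]=0
        cs,_=cv2.findContours(m.astype(np.uint8),cv2.RETR_EXTERNAL,cv2.CHAIN_APPROX_NONE)
        c=np.vstack([q for q in cs if len(q)>25])
        box=cv2.boxPoints(cv2.minAreaRect(cv2.convexHull(c))); P=cast(d,box,0.012); print(box.round(1),P.round(4)); 
        print([np.linalg.norm(P[i]-P[i-1]).round(4) for i in range(4)], P.mean(0))
im=cv2.imread("pics/top0.png")[130:300,180:430]; a=cv2.resize(im,None,fx=3.1,fy=3.1,interpolation=cv2.INTER_CUBIC)
cv2.imwrite("pics/topcrop.png",a)
E
python3 m.py
```

```text
top red [381.7 156.8] 443 depth xyz [ 0.6577 -0.1208  0.0991]
top red [327.7 225. ] 385 depth xyz [ 0.5449 -0.0276  0.0446]
top green [374.  168.1] 43 depth xyz [ 0.6403 -0.109   0.0718]
top green [279.1 174. ] 84 depth xyz [0.6441 0.0612 0.0229]
top wood [310.5 193.6] 2006 depth xyz [ 0.6041 -0.0063  0.011 ]
top wood [222.6 177.4] 8 depth xyz [0.6413 0.169  0.0109]
top wood [258.  191.7] 139 depth xyz [0.6118 0.0986 0.0113]
top wood [297.9 240.8] 2566 depth xyz [0.5132 0.0183 0.0112]
top wood [247.6 204.7] 169 depth xyz [0.5892 0.1233 0.0111]
top wood [332.5 214.9] 24 depth xyz [ 0.5652 -0.0386  0.0118]
top wood [354.4 232.3] 98 depth xyz [ 0.5322 -0.079   0.011 ]
top wood [328.3 240.6] 41 depth xyz [ 0.5163 -0.0308  0.0108]
[[195.1 209. ]
 [217.5 150.5]
 [410.3 224.3]
 [387.9 282.8]] [[ 0.5816  0.2205  0.012 ]
 [ 0.6935  0.1792  0.012 ]
 [ 0.5447 -0.1869  0.012 ]
 [ 0.4358 -0.1396  0.012 ]]
[np.float64(0.3885), np.float64(0.1193), np.float64(0.3951), np.float64(0.1187)] [0.56388068 0.01829811 0.012     ]
scene red [58.7 71.4] 511 depth xyz [ 0.1608 -0.7066  0.0903]
scene red [303.4 200.5] 157 depth xyz [ 0.5562 -0.0317  0.0456]
scene red [224.3 207.2] 418 depth xyz [ 0.6641 -0.1212  0.1004]
scene red [325.3 232.6] 19 depth xyz [0.5998 0.0083 0.0202]
scene green [358.4 254.4] 103 depth xyz [0.6493 0.0619 0.0246]
scene wood [103.6  65.9] 430 depth xyz [ 0.0491 -0.6418  0.071 ]
scene wood [23.1 83.5] 208 depth xyz [ 0.1461 -0.8033  0.0645]
scene wood [43.1 93.9] 17 depth xyz [ 0.2262 -0.6887  0.0695]
scene wood [360.1 249.3] 4230 depth xyz [0.6222 0.0778 0.0125]
scene wood [403.  228.5] 1027 depth xyz [0.565  0.1269 0.0126]
```

View pics/topcrop.png

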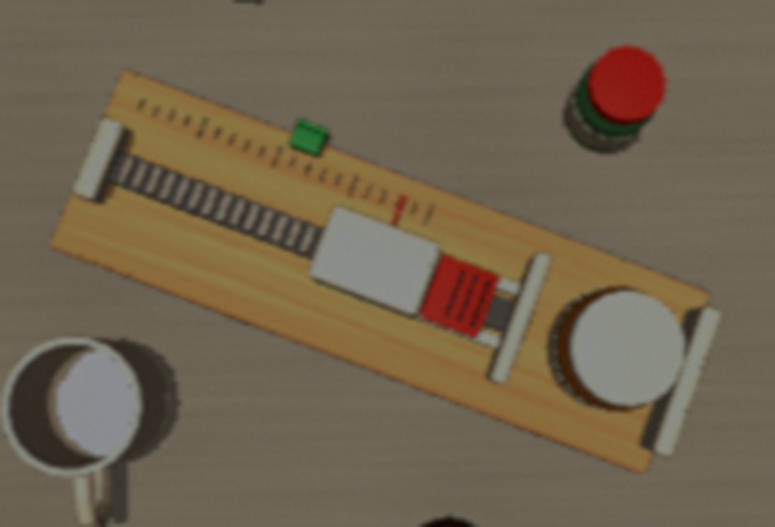

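The crop confirms it: the green clip is on the scale edge at crop (310,137), and the red pointer tip is at (403,197). The pad is centred at (460,295) against the block's face, whose edge runs (441,246)–(415,313). The gap to the front plate is clear.

```bash
cat >> h.py <<'E'
from scipy.spatial.transform import Rotation as Rn
E3=np.array([0.376,0.9266]); O3=np.array([0.5657,0.0229])
def hold(p):
    p=np.atleast_2d(p); r=p[:,:2]-O3; return np.c_[r@E3, r@[-E3[1],E3[0]], p[:,2]]
def unhold(x,y): return O3+x*E3+y*np.array([-E3[1],E3[0]])
def tool():
    s=get_state(); w=s["ee_rot"]; return s,Rn.from_quat(np.r_[w[1:],w[0]])
E
python3 - <<'E'
from h import *
d=dict(np.load("top0.npz")); s=dict(np.load("scene0.npz"))
c=lambda *p:np.array(p)/3.1+[180,130]-.35
for n,p,h in [("face",[(441,246),(415,313)],.074),("block back",[(336,207),(310,276)],.074),("plate top",[(543,256),(498,381)],.062),("ptr",[(404,197)],.019),("clip top",[(298,119),(329,132),(321,152),(292,140)],.024),("post",[(113,121),(77,195)],.040),("fixed jaw",[(715,312),(664,453)],.062)]:
    print(n,(hold(cast(d,np.array([c(*q) for q in p]),h))*1e3).round(1).tolist())
for n in("top","scene"):
    q=dict(np.load(n+"0.npz")); im=q["image"]; hsv=cv2.cvtColor(im,cv2.COLOR_BGR2HSV).astype(int); W=hold(world(q).reshape(-1,3)).reshape(400,640,3)
    near=lambda x0,x1,y0,y1,z0,z1:(W[...,0]>x0)&(W[...,0]<x1)&(W[...,1]>y0)&(W[...,1]<y1)&(W[...,2]>z0)&(W[...,2]<z1)
    pc=lambda m:(np.percentile(W[m],[2,50,98],axis=0)*1e3).round(1).tolist() if m.sum() else None
    H,S,V=hsv[...,0],hsv[...,1],hsv[...,2]
    print(n,"block",pc(near(-.1,.1,-.04,.04,.068,.08)))
    print(n,"plate",pc(near(-.13,-.06,-.05,.05,.055,.068)))
    print(n,"pad",pc(((H<6)|(H>174))&(S>180)&near(-.1,0,-.04,.04,.03,.06)))
    print(n,"ptr",pc(((H<8)|(H>172))&(S>150)&near(-.05,.06,-.07,-.02,.01,.04)))
    print(n,"clip",pc((abs(H-65)<15)&(S>120)&near(-.05,.13,-.1,-.02,.01,.04)))
s,R=tool(); print(R.as_matrix().round(3)); 
E
```

```text
face [[-34.2, -20.4, 74.0], [-34.0, 20.2, 74.0]]
block back [[29.1, -19.8, 74.0], [28.5, 21.9, 74.0]]
plate top [[-91.2, -37.2, 62.0], [-92.0, 38.9, 62.0]]
ptr [[-2.5, -45.5, 19.0]]
clip top [[74.7, -66.4, 24.0], [54.2, -65.8, 24.0], [54.2, -52.5, 24.0], [73.3, -53.1, 24.0]]
post [[174.1, -23.4, 40.0], [176.9, 25.2, 40.0]]
fixed jaw [[-195.1, -42.5, 62.0], [-194.6, 43.3, 62.0]]
top block [[-32.6, -20.6, 70.1], [-1.2, 0.6, 73.0], [30.3, 21.4, 75.5]]
top plate [[-124.3, -36.5, 56.5], [-91.9, 1.1, 60.8], [-86.1, 37.8, 67.0]]
top pad [[-71.3, -17.6, 40.9], [-54.3, 0.4, 44.6], [-37.6, 18.3, 47.2]]
top ptr [[-2.7, -44.9, 11.5], [-2.0, -40.7, 18.4], [-1.0, -35.9, 20.1]]
top clip [[56.6, -65.9, 18.7], [64.8, -58.2, 22.9], [73.6, -50.6, 25.0]]
scene block [[-31.3, -25.8, 68.6], [2.8, -8.9, 74.2], [32.0, 15.5, 75.8]]
scene plate [[-128.5, -42.2, 55.3], [-92.3, -16.4, 61.4], [-85.1, 31.2, 67.2]]
scene pad [[-70.7, -23.9, 42.6], [-56.1, -13.6, 45.5], [-37.6, 14.0, 47.5]]
scene ptr [[-7.5, -50.3, 12.7], [-0.2, -39.1, 19.6], [1.1, -23.9, 21.6]]
scene clip [[58.4, -71.5, 11.5], [68.1, -64.1, 24.4], [76.2, -55.2, 25.8]]
[[-0.001 -0.924  0.382]
 [-0.001  0.382  0.924]
 [-1.     0.    -0.002]]
```

Call:
{"op": "arm_command", "data": {"series": [{"dp":[0,-0.26,-0.2],"angular":[0,0,0],"gripper":0},{"dp":[0,-0.26,-0.2],"angular":[0,0,0],"gripper":0},{"dp":[0,-0.26,-0.2],"angular":[0,0,0],"gripper":0},{"dp":[0,-0.26,-0.2],"angular":[0,0,0],"gripper":0},{"dp":[0,-0.26,-0.2],"angular":[0,0,0],"gripper":0},{"dp":[0,-0.26,-0.2],"angular":[0,0,0],"gripper":0},{"dp":[0,-0.26,-0.2],"angular":[0,0,0],"gripper":0},{"dp":[0,-0.26,-0.2],"angular":[0,0,0],"gripper":0}], "grip_force": 60}}

```text
clock: 1.1
position: [0.379, 0.2514, 0.2272]
ee_rot: [0.584, -0.396, 0.589, 0.394]
contact_force: [0.3, 0.7, -0.0]
width: 0.0004
```

```bash
cat > st.py <<'E'
from h import *
s,R=tool(); p=s["position"]; print(s["clock"],"hold mm",(hold(p)*1e3).round(1),"w",s["width"].round(4),"F hold",hold(np.r_[s["contact_force"][:2]+O3,s["contact_force"][2]]).round(2))
want=Rn.from_matrix(np.array([[0,-E3[1],E3[0]],[0,E3[0],E3[1]],[-1,0,0]])); print("rotvec/90deg",((R.inv()*want).as_rotvec()/(np.pi/2)).round(4))
E
python3 st.py
```

```text
Traceback (most recent call last):
  File "st.py", line 2, in <module>
    s,R=tool(); p=s["position"]; print(s["clock"],"hold mm",(hold(p)*1e3).round(1),"w",s["width"].round(4),"F hold",hold(np.r_[s["contact_force"][:2]+O3,s["contact_force"][2]]).round(2))
                                                                                       ^^^^^^^^^^^^^^^^
AttributeError: 'float' object has no attribute 'round'
```

Call:
{"op": "arm_command", "data": {"series": [{"dp":[0.0,-0.3,-0.22],"angular":[0,0,0],"gripper":0},{"dp":[0.0,-0.3,-0.22],"angular":[0,0,0],"gripper":0},{"dp":[0.0,-0.3,-0.22],"angular":[0,0,0],"gripper":0},{"dp":[0.1,-0.3,-0.22],"angular":[0,0,0],"gripper":0},{"dp":[0.1,-0.3,-0.22],"angular":[0,0,0],"gripper":0},{"dp":[0.1,-0.3,-0.22],"angular":[0,0,0],"gripper":0},{"dp":[0.1,-0.3,-0.22],"angular":[0,0,0],"gripper":0},{"dp":[0,0,0],"angular":[0,0,0],"gripper":0}]}}

```text
clock: 2.1
position: [0.5469, -0.0264, 0.1758]
ee_rot: [0.584, -0.394, 0.59, 0.394]
contact_force: [-0.5, 0.1, 0.1]
width: 0.0003
```

```bash
sed -i 's/s\["width"\].round(4)/round(s["width"],4)/' st.py && python3 st.py
```

```text
2.1 hold mm [[-52.8  -1.1 175.8]] w 0.0003 F hold [[-0.07  0.51  0.06]]
rotvec/90deg [-0.0024 -0.0042 -0.0032]
```

Call:
{"op": "arm_command", "data": {"series": [{"dp":[0.14,0,0],"angular":[0,-0.004,-0.003],"gripper":0},{"dp":[0.14,0,0],"angular":[0,0,0],"gripper":0},{"dp":[0.14,0,0],"angular":[0,0,0],"gripper":0},{"dp":[0.14,0,0],"angular":[0,0,0],"gripper":0},{"dp":[0.14,0,0],"angular":[0,0,0],"gripper":0},{"dp":[0.1,0,0],"angular":[0,0,0],"gripper":0},{"dp":[0,0.005,0],"angular":[0,0,0],"gripper":0},{"dp":[0,0,0],"angular":[0,0,0],"gripper":0}]}}

```text
clock: 3.1
position: [0.542, -0.0203, 0.0778]
ee_rot: [0.586, -0.392, 0.587, 0.396]
contact_force: [0.5, -0.6, 0.2]
width: -0.0001
```

```bash
python3 st.py; python3 - <<'E'
from h import *
d=get_image("wrist"); s=get_image("scene")["image"]
a=cv2.resize(s[130:290,200:480],None,fx=2.2,fy=2.2,interpolation=cv2.INTER_CUBIC)
b=cv2.resize(d["image"],(400,250)); o=np.zeros((600,616,3),np.uint8); o[:352]=a; o[352:,:397]=b[:248,:397]; cv2.imwrite("pics/c1.png",o)
E
```

```text
3.1 hold mm [[-49.    5.7  77.8]] w -0.0001 F hold [[-0.38 -0.66  0.2 ]]
rotvec/90deg [-0.0011  0.0014 -0.0034]
```

View pics/c1.png

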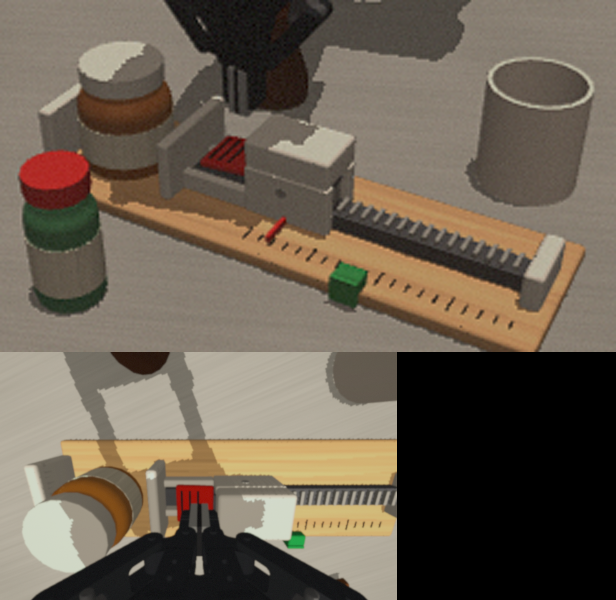

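Call:
{"op": "arm_command", "data": {"series": [{"dp":[0,-0.045,0],"angular":[0,0.001,-0.003],"gripper":0},{"dp":[0.05,0,0],"angular":[0,0,0],"gripper":0},{"dp":[0.05,0,0],"angular":[0,0,0],"gripper":0},{"dp":[0.05,0,0],"angular":[0,0,0],"gripper":0},{"dp":[0.03,0,0],"angular":[0,0,0],"gripper":0},{"dp":[0,0,0],"angular":[0,0,0],"gripper":0},{"dp":[0,0,0],"angular":[0,0,0],"gripper":0},{"dp":[0,0,0],"angular":[0,0,0],"gripper":0}]}}

```text
clock: 4.2
position: [0.5482, -0.023, 0.0554]
ee_rot: [0.588, -0.395, 0.586, 0.394]
contact_force: [0.7, 0.5, -0.7]
width: -0.0001
```

```bash
python3 st.py
```

```text
4.2 hold mm [[-49.1  -1.   55.4]] w -0.0001 F hold [[ 0.72 -0.43 -0.74]]
rotvec/90deg [-0.0015  0.0006  0.001 ]
```

Call:
{"op": "arm_command", "data": {"series": [{"dp":[0.012,0,0],"angular":[0,0,0],"gripper":0},{"dp":[0.012,0,0],"angular":[0,0,0],"gripper":0},{"dp":[0.012,0,0],"angular":[0,0,0],"gripper":0},{"dp":[0.012,0,0],"angular":[0,0,0],"gripper":0},{"dp":[0.012,0,0],"angular":[0,0,0],"gripper":0},{"dp":[0.012,0,0],"angular":[0,0,0],"gripper":0},{"dp":[0,0,0],"angular":[0,0,0],"gripper":0},{"dp":[0,0,0],"angular":[0,0,0],"gripper":0}]}}

```text
clock: 5.2
position: [0.5485, -0.023, 0.0464]
ee_rot: [0.588, -0.395, 0.586, 0.394]
contact_force: [0.4, 0.3, -0.5]
width: 0.0002
```

```bash
python3 st.py
```

```text
5.2 hold mm [[-49.   -1.3  46.4]] w 0.0002 F hold [[ 0.45 -0.19 -0.47]]
rotvec/90deg [-0.0015  0.0007  0.0014]
```

Call:
{"op": "arm_command", "data": {"series": [{"dp":[0.01,0,0],"angular":[0,0,0],"gripper":0},{"dp":[0.01,0,0],"angular":[0,0,0],"gripper":0},{"dp":[0,0,0],"angular":[0,0,0],"gripper":0},{"dp":[0,0,0],"angular":[0,0,0],"gripper":0},{"dp":[0,0,0],"angular":[0,0,0],"gripper":0},{"dp":[0,0,0],"angular":[0,0,0],"gripper":0},{"dp":[0,0,0],"angular":[0,0,0],"gripper":0},{"dp":[0,0,0],"angular":[0,0,0],"gripper":0}]}}

```text
clock: 6.2
position: [0.5485, -0.0232, 0.0448]
ee_rot: [0.588, -0.395, 0.586, 0.394]
contact_force: [-1.6, -0.7, 2.6]
width: -0.0
```

```bash
python3 st.py
```

```text
6.2 hold mm [[-49.2  -1.4  44.8]] w -0.0 F hold [[-1.28  1.17  2.55]]
rotvec/90deg [-0.0013  0.0005  0.0017]
```

Call:
{"op": "arm_command", "data": {"series": [{"dp":[0.01,0,0],"angular":[0,0,0],"gripper":0},{"dp":[0.01,0,0],"angular":[0,0,0],"gripper":0},{"dp":[0,0,0],"angular":[0,0,0],"gripper":0},{"dp":[0,0,0],"angular":[0,0,0],"gripper":0},{"dp":[0,0,0],"angular":[0,0,0],"gripper":0},{"dp":[0,0,0],"angular":[0,0,0],"gripper":0},{"dp":[0,0,0],"angular":[0,0,0],"gripper":0},{"dp":[0,0,0],"angular":[0,0,0],"gripper":0}]}}

```text
clock: 7.2
position: [0.5484, -0.0234, 0.0428]
ee_rot: [0.588, -0.395, 0.586, 0.394]
contact_force: [-1.0, -0.1, 4.7]
width: -0.0003
```

```bash
python3 st.py
```

```text
7.2 hold mm [[-49.4  -1.4  42.8]] w -0.0003 F hold [[-0.49  0.85  4.73]]
rotvec/90deg [-0.0013  0.0003  0.0018]
```

Call:
{"op": "arm_command", "data": {"series": [{"dp":[0.009,0,0],"angular":[0,0,0],"gripper":0},{"dp":[0,0,0],"angular":[0,0,0],"gripper":0},{"dp":[0,0,0],"angular":[0,0,0],"gripper":0},{"dp":[0,0,0],"angular":[0,0,0],"gripper":0},{"dp":[0,0,0],"angular":[0,0,0],"gripper":0},{"dp":[0,0,0],"angular":[0,0,0],"gripper":0},{"dp":[0,0,0],"angular":[0,0,0],"gripper":0},{"dp":[0,0,0],"angular":[0,0,0],"gripper":0}]}}

```text
clock: 8.2
position: [0.5484, -0.0234, 0.0427]
ee_rot: [0.588, -0.395, 0.586, 0.394]
contact_force: [-1.7, -1.5, 4.0]
width: 0.0
```

```bash
python3 st.py
```

```text
8.2 hold mm [[-49.4  -1.4  42.7]] w 0.0 F hold [[-2.02  1.04  3.99]]
rotvec/90deg [-0.0012  0.0004  0.002 ]
```

Call:
{"op": "arm_command", "data": {"series": [{"dp":[0.009,0,0],"angular":[0,0,0],"gripper":0},{"dp":[0.009,0,0.02],"angular":[0,0,0],"gripper":0},{"dp":[0.008,0,0.02],"angular":[0,0,0],"gripper":0},{"dp":[0.008,0,0.02],"angular":[0,0,0],"gripper":0},{"dp":[0.008,0,0.02],"angular":[0,0,0],"gripper":0},{"dp":[0.008,0,0.02],"angular":[0,0,0],"gripper":0},{"dp":[0.008,0,0.02],"angular":[0,0,0],"gripper":0},{"dp":[0.008,0,0.02],"angular":[0,0,0],"gripper":0}]}}

```text
clock: 9.2
position: [0.5534, -0.0113, 0.0424]
ee_rot: [0.585, -0.398, 0.587, 0.392]
contact_force: [-3.1, -1.4, 11.1]
width: 0.0
```

```bash
python3 st.py
```

```text
9.2 hold mm [[-36.3  -1.5  42.4]] w 0.0 F hold [[-2.45  2.36 11.05]]
rotvec/90deg [ 0.001  -0.0042  0.0035]
```

```bash
cat > ptr.py <<'E'
from h import *
import sys
q=get_image("scene"); im=q["image"]; hsv=cv2.cvtColor(im,cv2.COLOR_BGR2HSV).astype(int); H,S,V=[hsv[...,i] for i in range(3)]
W=hold(world(q).reshape(-1,3)).reshape(400,640,3)
box=(W[...,0]>-.05)&(W[...,0]<.14)&(W[...,1]>-.09)&(W[...,1]<-.028)&(W[...,2]>.008)&(W[...,2]<.04)
for n,m in(("ptr",((H<7)|(H>172))&(S>170)&(V>50)),("clip",(abs(H-65)<15)&(S>120))):
    m=m&box; v,u=np.nonzero(m); print(n,len(u),"px",u.mean().round(1),v.mean().round(1),"holdx depth med",(np.median(W[m][:,0])*1e3).round(1),"cast",(hold(cast(q,[u.mean(),v.mean()],.018))*1e3).round(1), "min/max x",(np.percentile(W[m][:,0],[3,97])*1e3).round(1))
if len(sys.argv)>1: cv2.imwrite(sys.argv[1],cv2.resize(im[130:290,200:480],None,fx=2.8,fy=2.8,interpolation=cv2.INTER_CUBIC))
E
python3 ptr.py pics/c2.png
```

```text
ptr 30 px 331.9 236.6 holdx depth med 12.9 cast [[ 11.6 -38.1  18. ]] min/max x [10.8 14. ]
clip 128 px 357.9 255.8 holdx depth med 68.3 cast [[ 65.5 -59.1  18. ]] min/max x [58.4 76.3]
```

View pics/c2.png

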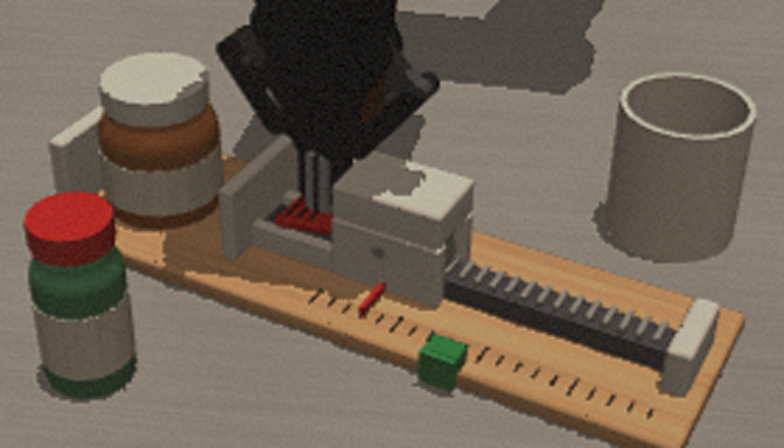

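The picture shows the fingertip at (318,190) on the sunken pad, against the block. The pointer at (371,299) has moved 13 mm toward the clip at (442,362), so the pawl is clear. I'll keep pushing.

Call:
{"op": "arm_command", "data": {"series": [{"dp":[0.008,0,0.035],"angular":[0,0,0],"gripper":0},{"dp":[0.008,0,0.04],"angular":[0,0,0],"gripper":0},{"dp":[0.008,0,0.04],"angular":[0,0,0],"gripper":0},{"dp":[0.008,0,0.04],"angular":[0,0,0],"gripper":0},{"dp":[0.008,0,0.04],"angular":[0,0,0],"gripper":0},{"dp":[0.008,0,0.04],"angular":[0,0,0],"gripper":0},{"dp":[0.008,0,0.03],"angular":[0,0,0],"gripper":0},{"dp":[0.008,0,0.02],"angular":[0,0,0],"gripper":0}]}}

```text
clock: 10.25
position: [0.5649, 0.0168, 0.0424]
ee_rot: [0.583, -0.402, 0.588, 0.391]
contact_force: [-3.8, -2.1, 10.9]
width: 0.0001
```

```bash
python3 st.py; python3 ptr.py
```

```text
10.25 hold mm [[-6.  -1.5 42.4]] w 0.0001 F hold [[-3.4   2.71 10.92]]
rotvec/90deg [ 0.0034 -0.0096  0.0053]
ptr 34 px 350.3 242.1 holdx depth med 43.2 cast [[ 42.  -36.5  18. ]] min/max x [41.  44.3]
clip 126 px 358.1 255.6 holdx depth med 67.4 cast [[ 65.4 -58.7  18. ]] min/max x [58.4 76.3]
```

Call:
{"op": "arm_command", "data": {"series": [{"dp":[0.008,0,0.032],"angular":[0,0,0],"gripper":0},{"dp":[0.008,0,0.032],"angular":[0,0,0],"gripper":0},{"dp":[0.008,0,0.032],"angular":[0,0,0],"gripper":0},{"dp":[0.008,0,0.032],"angular":[0,0,0],"gripper":0},{"dp":[0.008,0,0.032],"angular":[0,0,0],"gripper":0},{"dp":[0.008,0,0.032],"angular":[0,0,0],"gripper":0},{"dp":[0.008,0,0.02],"angular":[0,0,0],"gripper":0},{"dp":[0.006,0,0.005],"angular":[0,0,0],"gripper":0}]}}

```text
clock: 11.3
position: [0.5732, 0.0374, 0.0426]
ee_rot: [0.58, -0.405, 0.589, 0.39]
contact_force: [-3.1, -1.7, 9.1]
width: 0.0
```

```bash
python3 st.py; python3 ptr.py
```

```text
11.3 hold mm [[16.2 -1.5 42.6]] w 0.0 F hold [[-2.77  2.2   9.1 ]]
rotvec/90deg [ 0.0056 -0.0146  0.0072]
ptr 29 px 364.0 246.7 holdx depth med 65.6 cast [[ 64.3 -36.2  18. ]] min/max x [62.9 66.6]
clip 133 px 358.0 256.2 holdx depth med 68.4 cast [[ 65.9 -59.8  18. ]] min/max x [58.1 76.3]
```

Call:
{"op": "arm_command", "data": {"series": [{"dp":[0.004,0,0.012],"angular":[0,0,0],"gripper":0},{"dp":[-0.02,0,0],"angular":[0,0,0],"gripper":0},{"dp":[-0.04,0,-0.008],"angular":[0,0,0],"gripper":0},{"dp":[-0.06,0,-0.012],"angular":[0,0,0],"gripper":0},{"dp":[-0.1,0,0],"angular":[0,0,0],"gripper":0},{"dp":[-0.15,0,0],"angular":[0,0,0],"gripper":0},{"dp":[-0.2,0,0],"angular":[0,0,0],"gripper":0},{"dp":[-0.2,0,0],"angular":[0,0,0],"gripper":0}]}}

```text
clock: 12.35
position: [0.5716, 0.0386, 0.137]
ee_rot: [0.579, -0.405, 0.59, 0.39]
contact_force: [0.5, -0.1, 0.9]
width: -0.0
```

```bash
python3 st.py; python3 ptr.py pics/c3.png; python3 - <<'E'
from h import *
d=get_image("top"); o=dict(np.load("top0.npz"))
for nm,w in(("before",o),("now",d)):
    h=cv2.cvtColor(w["image"],cv2.COLOR_BGR2HSV).astype(int); H,S,V=h[...,0],h[...,1],h[...,2]; W=world(w)
    print(nm,"spice lid",[(c.round(1),a) for c,a,_ in blobs(((H<5)|(H>174))&(S>190)&(V>80)&(np.arange(400)[:,None]>40),150)])
    for n,(x,y,r,z0,z1) in dict(jar=(382,243,30,.085,.11),mill=(324,320,30,.1,.14),mug=(204,262,32,.075,.095)).items():
        m=(W[...,2]>z0)&(W[...,2]<z1); m[:y-r]=0;m[y+r:]=0;m[:,:x-r]=0;m[:,x+r:]=0
        print(n,m.sum(),np.median(W[m],0).round(4) if m.any() else None)
cv2.imwrite("pics/top1.png",d["image"])
E
```

```text
12.35 hold mm [[ 16.8   0.5 137. ]] w -0.0 F hold [[ 0.12 -0.48  0.88]]
rotvec/90deg [ 0.0055 -0.0155  0.0051]
ptr 26 px 364.4 246.8 holdx depth med 66.0 cast [[ 65.  -36.3  18. ]] min/max x [64.1 67.2]
clip 133 px 357.6 255.8 holdx depth med 67.4 cast [[ 65.1 -59.3  18. ]] min/max x [58.4 76.3]
before spice lid [(array([381.7, 156.8]), np.int32(443)), (array([327.7, 225. ]), np.int32(385))]
jar 1085 [ 0.512  -0.1152  0.0961]
mill 652 [ 0.3874 -0.0166  0.1173]
mug 418 [0.4863 0.1925 0.0836]
now spice lid [(array([381.7, 156.9]), np.int32(444))]
jar 1089 [ 0.512  -0.1151  0.0959]
mill 61 [ 0.3851 -0.0355  0.1123]
mug 405 [0.4853 0.1921 0.0836]
```

View pics/c3.png

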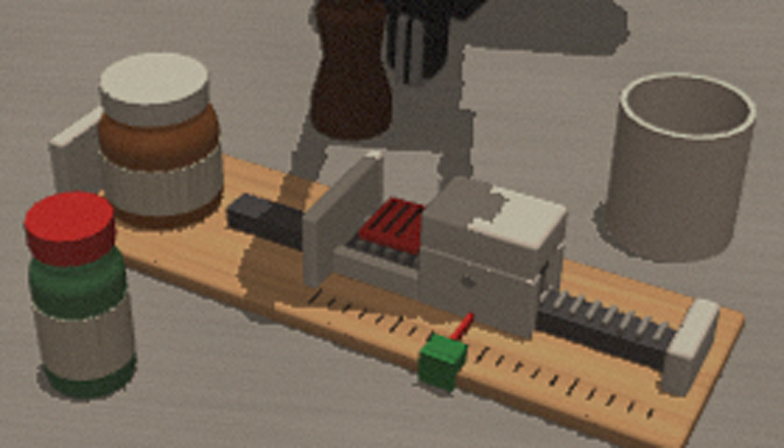

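The picture shows the pointer (462,325) level with the clip (442,360), the pad sprung back and the jar, spice jar, mill and mug upright. I'll raise the arm a little more, let it settle and hand in.

Call:
{"op": "arm_command", "data": {"series": [{"dp":[-0.2,0,0],"angular":[0,0,0],"gripper":0},{"dp":[-0.2,0,0],"angular":[0,0,0],"gripper":0},{"dp":[-0.1,0,0],"angular":[0,0,0],"gripper":0},{"dp":[0,0,0],"angular":[0,0,0],"gripper":0},{"dp":[0,0,0],"angular":[0,0,0],"gripper":0},{"dp":[0,0,0],"angular":[0,0,0],"gripper":0},{"dp":[0,0,0],"angular":[0,0,0],"gripper":0},{"dp":[0,0,0],"angular":[0,0,0],"gripper":0}]}}

```text
clock: 13.45
position: [0.5701, 0.0401, 0.1951]
ee_rot: [0.578, -0.404, 0.591, 0.391]
contact_force: [0.6, -0.1, -0.7]
width: -0.0004
```

```bash
python3 st.py; python3 ptr.py; python3 -c "
from rig import sign_off; print(sign_off())"
```

```text
13.45 hold mm [[ 17.7   2.4 195.1]] w -0.0004 F hold [[ 0.12 -0.59 -0.7 ]]
rotvec/90deg [ 0.0055 -0.0163  0.0029]
ptr 27 px 364.5 246.6 holdx depth med 66.1 cast [[ 64.9 -35.7  18. ]] min/max x [64.5 66.9]
clip 134 px 357.7 256.0 holdx depth med 67.4 cast [[ 65.4 -59.7  18. ]] min/max x [58.6 76.5]
the job is handed in; nothing more can be done
None
```

I opened the jaw to the green clip and handed the job in at about 13.5 s of the 38 s allowed. With the closed fingertips I pressed the red pad to its stop at about 5–11 N and pushed the jaw back about 67 mm with the pad held down. Then I lifted straight off.

**Pointer:** the last check puts it about 1 mm from the middle of the clip, against the 10 mm allowed. It did not move between lifting off and handing in.

**Things around it:** the jar, spice jar and mug each measured within about 1 mm of where they stood. In the last top view the arm hid most of the mill, so its position could not be measured again. The scene view before the last lift showed it upright, and the arm stayed well away from it.

**Forces and drift:** I saw no force near the limits; the highest reading was about 11–12 N. The tool tilted about 1.5° during the push, with no visible effect.

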